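# Rack the finished mounting plate on edge

### The arm

A 6-joint arm with a two-finger parallel gripper is mounted at the origin on the work surface. World frame = base frame: x ahead of the robot, y to its left, z up, the work surface at z = 0. Lengths are in m, angles in rad, forces in N, time in s.
With the tool pointing down it reaches from about 0.25 to 0.775 m from the base axis. Payload 4 kg.
Tool frame: the origin (TCP) lies midway between the tips of the shut fingers; the grasp point (between the pads) lies 19 mm behind it (grip_point_offset is the distance from the TCP to the grasp point, in m); z points along the fingers, y is the line along which they close (so a half turn about z gives the same grasp; the last joint's range is limited). The gripper opens to 94 mm and grips with 3 to 60 N. Pads are 16 mm wide; open, the fingers measure 119 mm over their backs; the gripper's body (75 mm by 177 mm) begins 78 mm behind the grasp point.
Start: joints at [1.053, 0.087, 1.371, -0, 1.684, -0.103], TCP at [0.222, 0.503, 0.206] pointing down, gripper open.
Joint ranges: [-3.1, 3.1], [-0.76, 2.03], [0.27, 2.55], [-1.08, 4.22], [0.17, 2.65], [-2.57, 2.57]. Speed limits (rad/s): [2.79, 2.79, 3.14, 3.14, 3.14, 3.14].

### API

Orientations are given as [roll, pitch, yaw] about the fixed x, y, z axes, in that order (R = Rz(yaw) Ry(pitch) Rx(roll)).
In Python, from bench import * gives the robot as it stands.
- The arm moves only by the tool carry_out, never from a script. Its argument "commands" is a list of rows, each a list of 6 numbers: the shift along the tool's x, y, z in m, then the turn, a rotation vector about the tool's x, y, z in rad. In form: [[tx, ty, tz, rx, ry, rz], ...]. A call has exactly 5 rows; each row is the pose to reach, as a shift and turn from the pose commanded when the call began, along the tool's axes at that moment; what a row does not reach only later rows make up. A row lasts 1/10 s, in which the tool goes at most 50 mm and 8.59 degrees, less where a joint would pass 70% of its speed; a pose out of reach is approached as far as the arm can. A call with a gripper value outside its range is refused whole. "jaw" is the opening, from 0 (shut) to 1 (fully open), set as the call begins (left out, the last holds). The fingers move at their own pace and stop on an object; the grip force is fixed at half the most. Time passes only in rows, so rows that repeat a pose let the fingers close, or fill a call up. It gives the time, the measured TCP pose, the force, the opening and the grip force at its end, in the units of the state.
- get_obs(): the state, without advancing time (a new reading comes with each control period).
- snapshot(name): name is "scene" or "top" or "wrist"; returns a dict with "img" (480x640x3 uint8, red, green, blue), "range_z" (480x640 float32, m along the optical axis (not along the pixel's ray), 0 where there is no reading), "fx", "fy", "cx", "cy" (pixels), "distortion" ([k1, k2, p1, p2, k3] as OpenCV has them; the pictures are not rectified), "R" (3x3) and "t" (3): a world point X has camera coordinates R X + t. Camera axes: x right, y down, z forward; pixel columns grow to the right and rows downward; lengths in m; the calibration is good to about 2 mm. A picture is of the moment at which its call begins.
- close_job(): hands the job in; it is judged then, once.
The state is a dict: "time": time; "joint_positions": joint angles; "qvel": joint speeds; "joint_torque": joint torques, N m; "tool_pos": TCP position; "ee_rot": TCP orientation; "wrist_force": force on the tool from outside, world axes, zero at the start; "wrist_torque": the same for the moment, N m; "width": finger opening in m; "finger_force": force on a finger pad.
Only numpy, scipy, OpenCV 4.12 (cv2) and the standard library are available. Lean on these libraries where they do the work, as an engineer would, in place of code of your own. Each camera call takes 0.05 s, during which the arm holds its last target. There are 200 camera calls.

### The job

The aluminium plate lying on the bench belongs in the rack's empty slot, the one with the yellow tag. First lean it on the blue sloped rest, long side level, and let go of it there; then take it again by its upper edge and stand it in that slot on its long edge, red edge up, fully down on the slot's floor and centred along it. Do not drop it, and leave the two racked plates, the wire brush and the green pot where they are.

Things in the scene. Friction and masses are not known exactly. Their poses are not given: they have to be found in the camera images.
- plate: the loose aluminium plate to be racked, 140 x 60 x 12 mm (x, y, z), about 0.27 kg, flat, with two black dots (holes, look only). Origin at its centre. x runs along its length, y across its width, z through its thickness. The long edge at +y carries a 9 mm red band. It starts flat on the bench, z up
- rest: blue sloped rest, fixed; base 130 x 116 x 8 mm. Origin under the base at the middle between its two arms. Arms 16 mm wide, middles at y = -50 and +50 mm, open between them, rise at 45 degrees towards +x (sloped face looks to -x and up), 45 mm long above a lip 14 mm high at the low end. Corner of lip and slope: x = -30, z = 45 mm. Fingers can pass between the arms, behind and below a leaning plate
- rest_seat (a point): the point of the rest where the plate's centre is when the plate leans on both arms, its length along the rest's y, its lower long edge against the lips: rest frame x = -13, y = 0, z = 70.5 mm. The upper 15 mm of the plate stands past the arms' ends
- rack: green slotted rack, fixed. Origin under its base, below the middle slot's centre. Base 8 mm thick, x = -100 to +125, y = -98 to +98 mm; its top is the slots' floor. Three slots along x at y = -70, 0, +70 mm, 16 mm wide, open at both ends, each between two walls 6 mm thick, x = -65 to +65 mm, 28 mm high above the floor
- job_tag: yellow tag that marks the empty slot, fixed. Its origin is the centre of the marked slot on the slot's floor (8 mm above the bench), axes as the rack's. The visible yellow block, 20 x 34 x 14 mm, sits on the rack's base past the slot's end, centred at x = +110 mm from the origin
- neighbour_a: a plate like the first, standing red edge up in one of the other slots; loose, leave it alone. Origin at the middle of its lower edge, x along its length, z up
- neighbour_b: another such plate in the remaining slot; loose, leave it alone. Origin at the middle of its lower edge, x along its length, z up
- brush: wire brush with a wooden back, 180 x 36 x 26 mm, lying bristles up; leave it alone. Origin under its centre, x along its length
- pot: green open steel pot, 66 mm across, 75 mm high, standing; leave it alone. Origin at the centre of its underside
Things that resemble listed ones, but are neither listed nor needed, are in the scene too. What is shaped like the plate but turquoise is not meant.

How it is judged:
By the outcome, as a careful person would: the job done as asked, in the order asked, and still so for the second after the job is handed in, with the robot touching nothing.
It also fails if it takes over 62 s, if anything falls off the work surface, if the arm or the gripper's body presses on something with over 40 N, if the wrist force passes 120 N, or if a joint passes its speed limit or range.

## Working session

There is one attempt and no reset: what is moved stays moved. The work goes in short steps, Python scripts to look and compute and a tool call to move; the robot and the scene stay as the last step left them, time stands still between calls to the robot, and variables do not carry over. Pictures are saved under pics/ and viewed, at most 10 in all, crops included, and the job is handed in when it is done.

Besides the shell and the picture viewer there is one more tool, called after ">>>" in YAML: its name, and indented under it one key for each argument. carry_out: Moves the arm, as the interface text tells. Its arguments: {"type":"object","properties":{"commands":{"type":"array","items":{"type":"array","items":{"type":"number"}}},"jaw":{"type":"number"}},"required":["commands"]}

```bash
ls; mkdir -p pics
python3 - <<'E'
from bench import *
import cv2,numpy as np,pickle
d={}
for n in ("scene","top"):
    s=snapshot(n); d[n]=s
    cv2.imwrite(f"pics/{n}0.png",s["img"][:,:,::-1])
    print(n,s["fx"],s["fy"],s["cx"],s["cy"],s["distortion"],np.round(s["R"],3).tolist(),s["t"])
pickle.dump(d,open("s0.pkl","wb"))
o=get_obs();print(o)
E
```

```text
pics
scene 433.2993442023319 433.2993442023319 316.6431547596991 248.13551160908338 [0.0201112 0.        0.        0.        0.       ] [[0.839, 0.544, 0.013], [0.385, -0.576, -0.721], [-0.385, 0.61, -0.693]] [-0.46959376 -0.07992468  1.23880989]
top 475.6989173805811 475.6989173805811 316.2863825906692 241.91707464774825 [-0.1262577  0.         0.         0.         0.       ] [[0.036, -0.999, 0.0], [-0.978, -0.035, -0.207], [0.207, 0.007, -0.978]] [0.06966439 0.5146679  1.06693652]
{'time': 0.1, 'joint_positions': array([ 1.05288344e+00,  8.79030944e-02,  1.37208992e+00, -3.43644998e-05,
        1.68356016e+00, -1.03100182e-01]), 'qvel': array([-0.00029389, -0.00322924, -0.0041346 , -0.00145791, -0.00077837,
        0.00201028]), 'joint_torque': array([ 2.89737181e-03, -3.41251230e+01, -3.03303945e+01,  7.19937379e-02,
        3.03558866e-02, -8.14382929e-05]), 'tool_pos': array([0.22143749, 0.502931  , 0.20441587]), 'ee_rot': array([-3.13963903e+00, -1.67799110e-04,  2.72677595e+00]), 'wrist_force': array([-0.54572227,  0.9083833 ,  0.96213875]), 'wrist_torque': array([-0.02837265,  0.0394842 , -0.00033346]), 'finger_force': 0.0, 'width': 0.09392790204185743}
```

View pics/scene0.png

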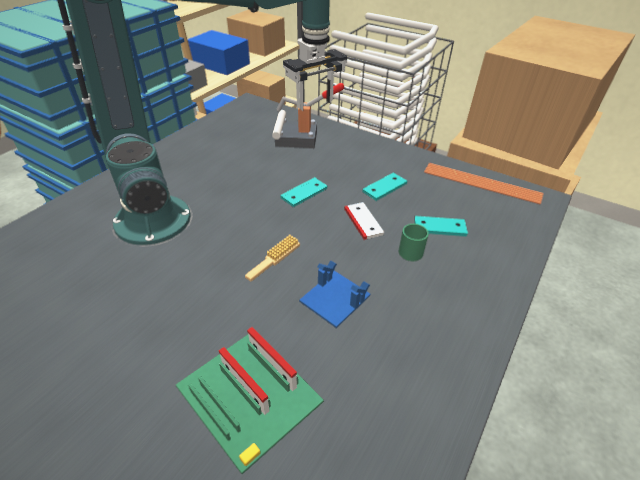

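View pics/top0.png

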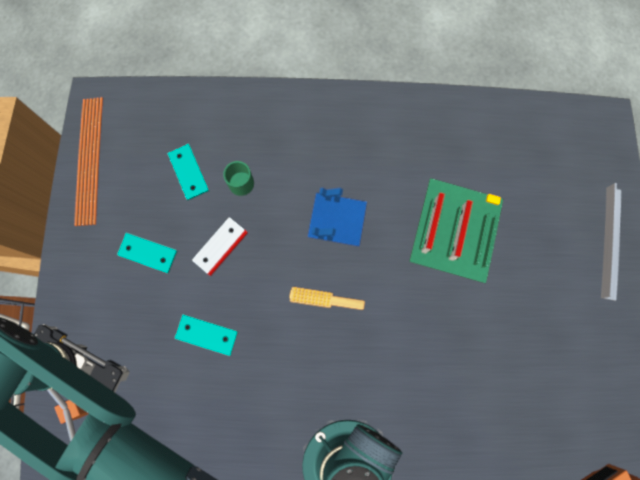

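The loose plate has a grey-white face and a red edge, at scene (364,220) and top (220,246). Four plate-shaped things are in view. The three turquoise ones, at top (187,171), (147,253) and (206,335), are excluded by colour, so (220,246) is the plate. I'll confirm that in one crop, and check the rest and tag in the same picture.

```bash
cat > h.py <<'E'
import cv2,numpy as np,pickle
def und(s,px):
    K=np.array([[s["fx"],0,s["cx"]],[0,s["fy"],s["cy"]],[0,0,1]])
    return cv2.undistortPoints(np.float64(px).reshape(-1,1,2),K,np.float64(s["distortion"]))[:,0]
def onplane(s,px,z):
    n=und(s,px); R=np.array(s["R"]);t=np.array(s["t"])
    C=-R.T@t; d=np.c_[n,np.ones(len(n))]@R
    return C+d*((z-C[2])/d[:,2])[:,None]
def proj(s,X):
    K=np.array([[s["fx"],0,s["cx"]],[0,s["fy"],s["cy"]],[0,0,1]])
    return cv2.projectPoints(np.float64(X).reshape(-1,1,3),cv2.Rodrigues(np.array(s["R"]))[0],np.float64(s["t"]),K,np.float64(s["distortion"]))[0][:,0]
def cloud(s,mask):
    v,u=np.nonzero(mask&(s["range_z"]>0)); z=s["range_z"][v,u]
    n=und(s,np.c_[u,v]); R=np.array(s["R"])
    return (np.c_[n*z[:,None],z]-np.array(s["t"]))@R
def hsv(s): return cv2.cvtColor(s["img"],cv2.COLOR_RGB2HSV).astype(int)
E
python3 - <<'E'
from h import *
d=pickle.load(open("s0.pkl","rb"))
T,S=d["top"]["img"],d["scene"]["img"]
c=lambda i,y,x,h,w:cv2.resize(i[y:y+h,x:x+w],(400,300),interpolation=cv2.INTER_CUBIC)
a=np.vstack([np.hstack([c(T,216,182,60,80),c(T,180,295,75,100)]),np.hstack([c(S,190,325,60,80),c(S,255,290,75,100)])])
cv2.imwrite("pics/crop1.png",a[:,:,::-1])
s=d["top"];H=hsv(s)
def blob(m,name,z):
    m=m.astype(np.uint8); n,l,st,ce=cv2.connectedComponentsWithStats(m)
    i=1+np.argmax(st[1:,4]); mm=(l==i)
    cs=cv2.findContours(mm.astype(np.uint8),0,1)[0]; h=np.vstack(cs)[:,0]
    P=onplane(s,h,z)*1000
    r=cv2.minAreaRect(P[:,:2].astype(np.float32)); print(name,st[i].tolist(),"rect",np.round(r[0],1),np.round(r[1],1),round(r[2],1),np.round(cv2.boxPoints(r)).tolist())
h,sa,v=H[...,0],H[...,1],H[...,2]
win=lambda y0,y1,x0,x1:np.pad(np.ones((y1-y0,x1-x0),bool),((y0,480-y1),(x0,640-x1)))
w=win(205,290,180,258)
plate=w&(((sa<40)&(v>140))|((sa>120)&((h<8)|(h>172))&(v>90)))
blob(cv2.morphologyEx(plate.astype(np.uint8),3,np.ones((7,7))),"plate",.012)
blob(w&(sa>120)&((h<8)|(h>172))&(v>90),"red",.012)
blob(win(170,290,400,520)&(((h>50)&(h<90)&(sa>80))|((h>20)&(h<35)&(sa>100))|((sa>120)&((h<8)|(h>172)))),"rack",.008)
blob(win(180,220,470,520)&(h>20)&(h<35)&(sa>100),"tag",.022)
blob(win(170,260,290,380)&(h>100)&(h<125)&(sa>130),"rest",.008)
blob(win(150,210,210,265)&(h>50)&(h<88)&(sa>80),"pot",.04)
blob(win(270,320,270,380)&(h>10)&(h<30)&(sa>80),"brush",.02)
E
```

```text
plate [192, 217, 56, 59, 1490] rect [502.6 326.1] [ 65.  143.5] 52.8 [[426.0, 344.0], [540.0, 257.0], [579.0, 309.0], [465.0, 395.0]]
red [208, 230, 40, 46, 224] rect [486.1 304.1] [  9.9 140.1] 52.8 [[427.0, 342.0], [539.0, 258.0], [545.0, 266.0], [433.0, 350.0]]
rack [410, 178, 93, 105, 6189] rect [ 568.6 -262.9] [197.2 230.2] 75.8 [[433.0, -330.0], [656.0, -387.0], [704.0, -195.0], [481.0, -139.0]]
tag [486, 194, 15, 11, 127] rect [ 645.8 -353.5] [36.7 24.5] 76.1 [[630.0, -368.0], [653.0, -374.0], [662.0, -339.0], [638.0, -333.0]]
rest [308, 188, 59, 58, 2509] rect [593.1  37.3] [129.4 138.4] 81.5 [[515.0, -17.0], [652.0, -37.0], [671.0, 91.0], [534.0, 111.0]]
pot [223, 161, 31, 35, 801] rect [670.5 285.9] [92.  67.5] 29.7 [[614.0, 292.0], [647.0, 234.0], [727.0, 279.0], [694.0, 338.0]]
brush [289, 287, 76, 23, 983] rect [381.1  58.7] [179.2  37.5] 83.4 [[352.0, -28.0], [389.0, -32.0], [410.0, 146.0], [373.0, 150.0]]
```

View pics/crop1.png

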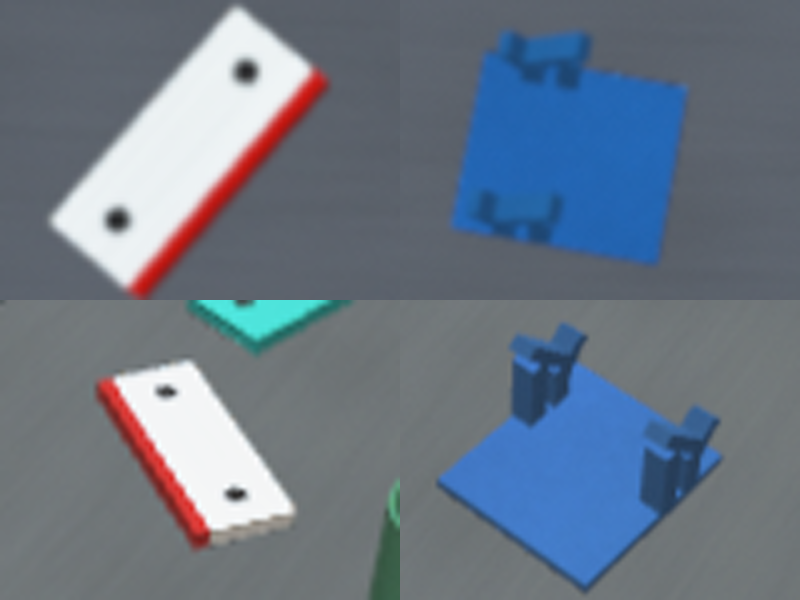

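The crop shows the white plate with its red edge toward the robot, which confirms it. The rest's two arms have V-shaped tops, and which way they slope is unclear from the picture. I'll settle that with the depth data.

Run:
```python
from h import *
d=pickle.load(open("s0.pkl","rb"))
for n,(y0,y1,x0,x1) in dict(top=(170,260,290,380),scene=(255,330,290,380)).items():
    s=d[n];H=hsv(s);m=np.zeros((480,640),bool);m[y0:y1,x0:x1]=1
    m&=(H[...,0]>100)&(H[...,0]<125)&(H[...,1]>110)
    P=cloud(s,m)*1000
    b=P[(P[:,2]>2)&(P[:,2]<14)]; r=cv2.minAreaRect(b[:,:2].astype(np.float32));print(n,"base",np.round(r[0],1),np.round(r[1],1),round(r[2],1),np.round(b[:,2].mean(),1))
    for lo,hi in ((30,45),(45,55),(55,65),(65,72),(72,85)):
        for a,bb in ((500,592),(592,700)):
            q=P[(P[:,2]>lo)&(P[:,2]<hi)&(P[:,0]>a)&(P[:,0]<bb)]
            if len(q): print(lo,hi,len(q),np.round(q.mean(0),1),np.round(q[:,1].min(),1),np.round(q[:,1].max(),1))
s=d["top"];H=hsv(s)
# rack red edges and slots
m=np.zeros((480,640),bool);m[170:290,400:520]=1
P=cloud(s,m)*1000; red=m&((H[...,0]<8)|(H[...,0]>172))&(H[...,1]>120)
n,l,st,ce=cv2.connectedComponentsWithStats(red.astype(np.uint8))
for i in range(1,n):
    if st[i,4]>40:
        c=cv2.findContours((l==i).astype(np.uint8),0,1)[0][0][:,0]; r=cv2.minAreaRect(onplane(s,c,.068)[:,:2].astype(np.float32)*1000);print("nb",st[i].tolist(),r, np.median(cloud(s,l==i)[:,2]))
```

```text
top base [591.3  37.6] [130.5 132.7] 81.8 7.9
30 45 25 [534.   76.2  39.8] 50.7 99.4
30 45 32 [630.7  57.9  38.5] 36.3 76.1
45 55 80 [538.5  82.4  50.4] 53.8 99.4
45 55 71 [636.7  68.7  50.2] 34.9 86.0
55 65 39 [536.8  69.2  59.7] 49.5 94.5
55 65 35 [633.1  51.3  60. ] 35.3 79.0
65 72 31 [535.5  55.1  69.1] 45.2 63.9
65 72 28 [633.   40.6  69.1] 31.1 50.1
72 85 23 [534.3  52.4  75. ] 47.6 57.1
72 85 18 [632.9  37.3  75.2] 33.6 43.1
scene base [583.4  42.6] [134.4 119.8] 81.3 8.3
30 45 66 [542.3  66.   38. ] 50.0 94.7
30 45 70 [640.4  50.3  37.8] 35.2 77.9
45 55 78 [541.3  75.5  50.3] 50.4 100.2
45 55 79 [639.9  61.8  50.1] 34.5 88.9
55 65 34 [540.2  64.7  58. ] 50.9 96.4
55 65 38 [638.4  49.   58.2] 34.0 80.9
65 72 16 [540.7  55.3  68.7] 48.0 65.3
65 72 17 [637.9  40.1  69.4] 32.9 50.7
72 85 25 [536.   52.8  74.6] 47.1 61.1
72 85 30 [634.6  37.7  74.5] 31.8 43.5
nb [426, 193, 18, 56, 314] ((571.8357543945312, -191.20516967773438), (13.155583381652832, 140.8314208984375), 76.10826110839844) 0.06762561900993724
nb [455, 200, 17, 57, 318] ((555.9327392578125, -259.11895751953125), (13.435505867004395, 140.68031311035156), 76.13023376464844) 0.06758056571595672
```

Run:
```python
from h import *
d=pickle.load(open("s0.pkl","rb"))
a=np.radians(-98.5);ex=np.array([np.cos(a),np.sin(a)]);ey=np.array([-ex[1],ex[0]])
for n,(y0,y1,x0,x1) in dict(top=(170,260,290,380),scene=(255,330,290,380)).items():
    s=d[n];H=hsv(s);m=np.zeros((480,640),bool);m[y0:y1,x0:x1]=1
    m&=(H[...,0]>100)&(H[...,0]<125)&(H[...,1]>110)
    P=cloud(s,m)*1000; q=np.c_[P[:,:2]@ex,P[:,:2]@ey,P[:,2]]
    print(n,"C",-np.array(s["R"]).T@s["t"])
    b=q[(q[:,2]>4)&(q[:,2]<12)];print("base ex/ey",np.percentile(b[:,0],[1,99]),np.percentile(b[:,1],[1,99]))
    A=q[q[:,2]>48]
    mid=A[:,1].mean()
    for g in (A[A[:,1]<mid],A[A[:,1]>mid]): print("arm ey",np.percentile(g[:,1],[2,98]),"ex",np.percentile(g[:,0],[2,98]),"z",g[:,2].max())
    sl=A[(A[:,2]>58)&(A[:,2]<74)]; k=sl[:,0]-(sl[:,2]-75); print("slope offs pct",np.percentile(k,[5,25,50,75,95]))
s=d["scene"];H=hsv(s);h,sa,v=H[...,0],H[...,1],H[...,2]
red=(sa>120)&((h<8)|(h>172))&(v>60)
def rect(m,z,nm):
    c=np.vstack(cv2.findContours(m.astype(np.uint8),0,1)[0])[:,0]; r=cv2.minAreaRect(onplane(s,c,z)[:,:2].astype(np.float32)*1000);print(nm,np.round(r[0],1),np.round(r[1],1),round(r[2],1))
w=np.zeros((480,640),bool);w[195:245,335:390]=1
rect(w&red,.009,"red");wh=w&(sa<40)&(v>150);rect(wh,.012,"white")
w=np.zeros((480,640),bool);w[440:470,230:270]=1;rect(w&(h>20)&(h<35)&(sa>120),.019,"tag")
for b in ((345,415,215,275),(320,392,245,302)):
    w=np.zeros((480,640),bool);w[b[0]:b[1],b[2]:b[3]]=1;P=cloud(s,w&red)*1000;P=P[P[:,2]>66];r=cv2.minAreaRect(P[:,:2].astype(np.float32));print("nb",np.round(r[0],1),np.round(r[1],1),round(r[2],1))
s=d["top"];P=cloud(s,np.ones((480,640),bool)[...])*1000
```

```text
top C [0.27966019 0.0801986  1.15041214]
base ex/ey [-188.24569499  -60.41282629] [514.19584386 626.81667656]
arm ey [513.45174041 529.43386902] ex [-176.23244683 -124.83286968] z 79.59413677597546
arm ey [613.37760379 627.6617904 ] ex [-176.35953137 -124.87560704] z 80.10110058409208
slope offs pct [-134.11041489 -132.53513944 -130.54764156 -126.49379763 -118.34496939]
scene C [ 0.90164673 -0.54583051  0.806634  ]
base ex/ey [-189.88737586  -62.33492211] [516.48231279 629.18705709]
arm ey [514.54201838 530.75741031] ex [-175.43261633 -127.20321767] z 78.27412724620241
arm ey [614.06454607 630.49069946] ex [-175.21927073 -127.37251424] z 78.06696550619924
slope offs pct [-135.71465356 -134.19939137 -127.8327553  -124.00181403 -117.49685503]
red [488.4 308.3] [ 12.4 148.4] 52.4
white [508.8 334. ] [ 53.9 151.7] 51.6
tag [ 648.9 -352.7] [34.6 22.2] 75.6
nb [ 566.2 -224.3] [ 82.  141.3] 75.9
nb [ 564.9 -223.3] [ 82.9 141.3] 75.6
```

Run:
```python
from h import *
d=pickle.load(open("s0.pkl","rb"))
a=np.radians(-98.5);ex=np.array([np.cos(a),np.sin(a)]);ey=np.array([-ex[1],ex[0]])
for n,(y0,y1,x0,x1) in dict(top=(170,260,290,380),scene=(255,330,290,380)).items():
    s=d[n];H=hsv(s);m=np.zeros((480,640),bool);m[y0:y1,x0:x1]=1
    m&=(H[...,0]>100)&(H[...,0]<125)&(H[...,1]>110)
    P=cloud(s,m)*1000; q=np.c_[P[:,:2]@ex,P[:,:2]@ey,P[:,2]]
    print(n)
    for lo in range(-182,-116,4):
        r=[]
        for c in (521.5+1,621.5):
            g=q[(abs(q[:,1]-c)<8)&(q[:,0]>=lo)&(q[:,0]<lo+4)&(q[:,2]>20)]
            r.append((len(g),np.round(np.sort(g[:,2])[::-1][:8]).astype(int).tolist()))
        print(lo+2,r)
```

```text
top
-180 [(2, [47, 45]), (3, [49, 48, 45])]
-176 [(11, [55, 54, 53, 51, 51, 51, 50, 49]), (9, [55, 54, 53, 52, 51, 51, 49, 47])]
-172 [(11, [55, 55, 55, 55, 55, 54, 54, 53]), (11, [57, 55, 55, 54, 53, 52, 52, 52])]
-168 [(13, [53, 53, 52, 52, 52, 51, 51, 50]), (13, [53, 53, 51, 51, 50, 49, 49, 49])]
-164 [(10, [53, 52, 51, 49, 48, 48, 47, 46]), (11, [51, 48, 47, 47, 46, 45, 44, 44])]
-160 [(12, [50, 49, 49, 49, 47, 46, 46, 46]), (15, [50, 48, 48, 47, 47, 47, 47, 45])]
-156 [(11, [54, 53, 53, 51, 51, 50, 50, 49]), (9, [54, 51, 51, 50, 50, 49, 47, 46])]
-152 [(12, [59, 57, 56, 55, 55, 55, 54, 54]), (15, [58, 57, 55, 55, 54, 54, 54, 53])]
-148 [(12, [62, 62, 61, 61, 61, 59, 59, 59]), (13, [62, 62, 61, 60, 59, 58, 58, 58])]
-144 [(10, [67, 64, 64, 63, 63, 61, 61, 61]), (10, [66, 65, 63, 63, 63, 62, 61, 61])]
-140 [(11, [69, 69, 68, 68, 68, 68, 67, 65]), (16, [70, 69, 67, 66, 66, 66, 65, 64])]
-136 [(11, [73, 72, 72, 72, 71, 71, 70, 68]), (16, [72, 72, 70, 70, 70, 70, 69, 68])]
-132 [(12, [78, 77, 76, 76, 75, 74, 72, 72]), (19, [80, 78, 78, 77, 74, 74, 73, 71])]
-128 [(13, [80, 77, 77, 77
[... 637 characters left out ...]
, 40, 38]), (11, [56, 54, 54, 43, 43, 39, 39, 35])]
-152 [(19, [60, 58, 57, 55, 47, 46, 40, 39]), (16, [60, 58, 55, 52, 47, 41, 39, 38])]
-148 [(5, [64, 61, 60, 55, 52]), (5, [63, 61, 55, 50, 35])]
-144 [(17, [67, 67, 65, 64, 60, 59, 56, 53]), (7, [68, 65, 63, 59, 42, 39, 35])]
-140 [(15, [72, 70, 69, 63, 59, 54, 53, 51]), (11, [71, 71, 62, 59, 54, 52, 42, 37])]
-136 [(19, [76, 74, 74, 71, 70, 67, 65, 60]), (16, [75, 75, 74, 74, 67, 62, 59, 59])]
-132 [(66, [78, 78, 77, 76, 76, 75, 75, 75]), (65, [78, 78, 77, 76, 76, 75, 75, 75])]
-128 [(32, [77, 76, 75, 73, 73, 73, 72, 72]), (37, [77, 75, 74, 73, 73, 73, 72, 72])]
-124 [(0, []), (2, [72, 72])]
-120 [(0, []), (0, [])]
-116 [(0, []), (0, [])]
```

```bash
cat > st.py <<'E'
# usage: st.py "<applied row>|-" x y z(mm) yawx tilt   (yawx: heading of tool x in deg, tilt: turn about tool x in deg from pointing down)
import sys,json,os,numpy as np
from scipy.spatial.transform import Rotation as Ro
from bench import *
if not os.path.exists("cmd.json"):
    json.dump([[.222,.503,.206],Ro.from_euler("xyz",[np.pi,0,2.727]).as_rotvec().tolist()],open("cmd.json","w"))
p,r=json.load(open("cmd.json"));p=np.array(p);R=Ro.from_rotvec(r)
if sys.argv[1]!="-":
    for row in sys.argv[1].split(";"):
        a=np.array([float(x) for x in row.split()]); p=p+R.apply(a[:3]); R=R*Ro.from_rotvec(a[3:])
    json.dump([p.tolist(),R.as_rotvec().tolist()],open("cmd.json","w"))
o=get_obs();Rm=Ro.from_euler("xyz",o["ee_rot"])
print("t",round(o["time"],2),"meas",np.round(o["tool_pos"]*1e3,1),"cmd",np.round(p*1e3,1),"dR deg",np.round(np.degrees((R.inv()*Rm).as_rotvec()),2),"F",np.round(o["wrist_force"],1),"w",round(o["width"],4),"ff",round(o["finger_force"],1),"q",np.round(o["joint_positions"],2))
def rel(pos,yawx,tilt):
    T=Ro.from_euler("z",yawx,degrees=True)*Ro.from_euler("x",180,degrees=True)*Ro.from_euler("x",tilt,degrees=True)
    return np.r_[R.inv().apply(np.array(pos)/1e3-p),(R.inv()*T).as_rotvec()]
v=[float(x) for x in sys.argv[2:]]
for i in range(0,len(v),5): print("rel",np.round(rel(v[i:i+3],v[i+3],v[i+4]),4).tolist())
E
python3 st.py - 503 326.5 180 142.6 0
```

```text
t 0.1 meas [221.4 502.9 204.4] cmd [222. 503. 206.] dR deg [0.11 0.01 0.01] F [-0.5  0.9  1. ] w 0.0939 ff 0.0 q [ 1.05  0.09  1.37 -0.    1.68 -0.1 ]
rel [-0.3283, -0.0484, 0.026, 0.0, 0.0, 0.2382]
```

>>> carry_out:
  commands:
    - [-0.03, -0.005, 0.002, 0, 0, 0.02]
    - [-0.07, -0.01, 0.005, 0, 0, 0.05]
    - [-0.11, -0.016, 0.009, 0, 0, 0.08]
    - [-0.15, -0.022, 0.012, 0, 0, 0.11]
    - [-0.19, -0.028, 0.015, 0, 0, 0.14]
  jaw: 1

```text
time: 0.6
tool_pos: [0.3851, 0.4, 0.1898]
ee_rot: [-3.141, -0.0, 2.586]
wrist_force: [0.7, 0.4, 0.1]
width: 0.0939
finger_force: 0.0
```

>>> carry_out:
  commands:
    - [-0.038, -0.005, 0.003, 0, 0, 0.03]
    - [-0.071, -0.01, 0.006, 0, 0, 0.06]
    - [-0.104, -0.015, 0.009, 0, 0, 0.085]
    - [-0.128, -0.02, 0.011, 0, 0, 0.098]
    - [-0.135, -0.039, 0.011, 0, 0, 0.098]

```text
time: 1.1
tool_pos: [0.4801, 0.2953, 0.1776]
ee_rot: [-3.14, -0.001, 2.486]
wrist_force: [-0.3, -0.2, 0.4]
width: 0.0941
finger_force: 0.0
```

```bash
python3 st.py "-0.19 -0.028 0.015 0 0 0.14;-0.135 -0.039 0.011 0 0 0.098" 503 326.5 180 142.6 0
python3 - <<'E'
from bench import *
from h import *
s=snapshot("wrist");cv2.imwrite("pics/w1.png",s["img"][:,:,::-1]);pickle.dump(s,open("w1.pkl","wb"))
H=hsv(s);h,sa,v=H[...,0],H[...,1],H[...,2]
red=((sa>120)&((h<8)|(h>172))&(v>60))
n,l,st,ce=cv2.connectedComponentsWithStats(red.astype(np.uint8))
i=1+np.argmax(st[1:,4]);print(st[i]);P=cloud(s,l==i);print(P.mean(0))
c=cv2.findContours((l==i).astype(np.uint8),0,1)[0][0][:,0]
r=cv2.minAreaRect(onplane(s,c,.012)[:,:2].astype(np.float32)*1000);print(r)
P=cloud(s,(sa<40)&(v>120)); P=P[(abs(P[:,2]-.012)<.005)&(np.hypot(P[:,0]-.503,P[:,1]-.326)<.09)]*1000
print(cv2.minAreaRect(P[:,:2].astype(np.float32)),np.median(P[:,2]))
E
```

```text
t 1.1 meas [480.1 295.3 177.6] cmd [478.9 296.6 180. ] dR deg [0.12 0.03 0.15] F [-0.3 -0.2  0.4] w 0.0941 ff 0.0 q [ 0.45  0.13  1.38 -0.    1.63 -0.46]
rel [-0.001, 0.0384, 0.0, 0.0, 0.0, 0.0002]
[328 154   9 132 939]
[0.48540499 0.30705496 0.00968515]
((488.01953125, 305.1357421875), (8.011194229125977, 141.22494506835938), 52.3381233215332)
((506.9903564453125, 330.6794128417969), (53.70948791503906, 140.46963500976562), 52.743587493896484) 12.815189578815913
```

View pics/w1.png

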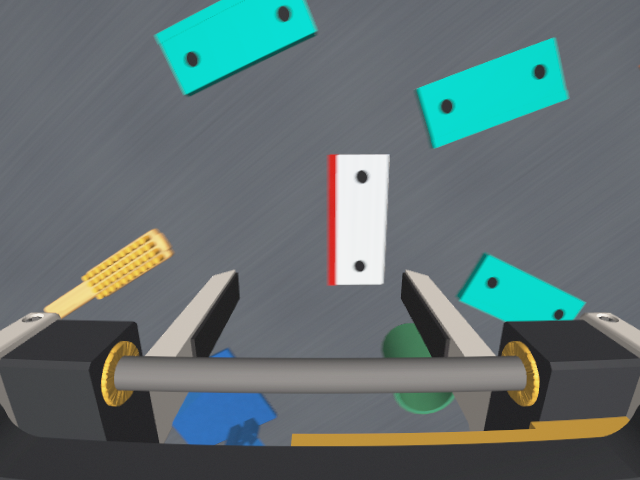

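The wrist view shows the plate at (360,220), red edge on the left, and gives its centre at about (503.5, 326.5) mm. That agrees with the other views. I'll descend next.

>>> carry_out:
  commands:
    - [0, 0.019, 0.01, 0, 0, 0]
    - [-0.001, 0.038, 0.03, 0, 0, 0]
    - [-0.001, 0.038, 0.06, 0, 0, 0]
    - [-0.001, 0.038, 0.09, 0, 0, 0]
    - [-0.001, 0.038, 0.12, 0, 0, 0]

```text
time: 1.65
tool_pos: [0.5019, 0.327, 0.058]
ee_rot: [-3.141, -0.0, 2.489]
wrist_force: [-0.5, -0.3, -0.3]
width: 0.0939
finger_force: 0.0
```

>>> carry_out:
  commands:
    - [0, 0, 0.015, 0, 0, 0]
    - [0, 0, 0.03, 0, 0, 0]
    - [0, 0, 0.043, 0, 0, 0]
    - [0, 0, 0.052, 0, 0, 0]
    - [0, 0, 0.054, 0, 0, 0]

```text
time: 2.15
tool_pos: [0.5021, 0.3264, 0.0048]
ee_rot: [-3.141, -0.0, 2.489]
wrist_force: [-0.8, 0.7, -0.0]
width: 0.094
finger_force: 0.0
```

```bash
python3 st.py "-0.001 0.038 0.12 0 0 0;0 0 0.054 0 0 0" 503.5 326.5 5 142.6 0
```

```text
t 2.15 meas [502.1 326.4   4.8] cmd [502.7 326.2   6. ] dR deg [0.05 0.03 0.01] F [-0.8  0.7 -0. ] w 0.094 ff 0.0 q [ 0.48  0.31  1.51  0.    1.32 -0.44]
rel [-0.0004, 0.0007, 0.001, 0.0, 0.0, 0.0002]
```

>>> carry_out:
  commands:
    - [0, 0, 0.002, 0, 0, 0]
    - [0, 0, 0.002, 0, 0, 0]
    - [0, 0, 0.002, 0, 0, 0]
    - [0, 0, 0.002, 0, 0, 0]
    - [0, 0, 0.002, 0, 0, 0]
  jaw: 0

```text
time: 2.65
tool_pos: [0.503, 0.327, 0.0042]
ee_rot: [3.14, 0.001, 2.489]
wrist_force: [-0.1, 0.8, 1.0]
width: 0.0595
finger_force: 30.0
```

>>> carry_out:
  commands:
    - [0, 0, 0, 0, 0, 0]
    - [0, 0, 0, 0, 0, 0]
    - [0, 0, 0, 0, 0, 0]
    - [0, 0, 0, 0, 0, 0]
    - [0, 0, -0.003, 0, 0, 0]

```text
time: 3.15
tool_pos: [0.5011, 0.3257, 0.0052]
ee_rot: [-3.138, -0.001, 2.489]
wrist_force: [-0.1, -0.2, -3.0]
width: 0.0596
finger_force: 30.0
```

>>> carry_out:
  commands:
    - [0, 0, -0.008, 0, 0, 0]
    - [0, 0, -0.02, 0, 0, 0]
    - [0, 0, -0.04, 0, 0, 0]
    - [0, 0, -0.06, 0, 0, 0]
    - [0, 0, -0.08, 0, 0, 0]

```text
time: 3.65
tool_pos: [0.502, 0.3262, 0.0876]
ee_rot: [-3.141, -0.0, 2.489]
wrist_force: [-0.6, -0.0, -3.5]
width: 0.0593
finger_force: 30.0
```

```bash
python3 st.py "0 0 0.002 0 0 0;0 0 -0.003 0 0 0;0 0 -0.08 0 0 0"
python3 - <<'E'
from bench import *
from h import *
s=snapshot("wrist");cv2.imwrite("pics/w2.png",s["img"][:,:,::-1])
from scipy.spatial.transform import Rotation as Ro
o=get_obs();R=Ro.from_euler("xyz",o["ee_rot"])
H=hsv(s);h,sa,v=H[...,0],H[...,1],H[...,2]
red=((sa>120)&((h<8)|(h>172))&(v>60));wh=(sa<40)&(v>120)
for m in(red,wh):
    n,l,st,ce=cv2.connectedComponentsWithStats(m.astype(np.uint8))
    for i in range(1,n):
        if st[i,4]>300:
            Q=R.inv().apply(cloud(s,l==i)-o["tool_pos"])*1000
            if len(Q): print(st[i],np.percentile(Q,[2,50,98],axis=0).round(1).tolist())
E
```

```text
t 3.65 meas [502.  326.2  87.6] cmd [502.7 326.2  87. ] dR deg [0.04 0.01 0.02] F [-0.6 -0.  -3.5] w 0.0593 ff 30.0 q [ 0.48  0.25  1.43 -0.    1.47 -0.44]
[ 260  161   24  197 3207] [[-40.0, -31.6, -5.9], [21.6, -27.4, -4.5], [69.1, -23.1, -3.0]]
[  278   160   160   198 20294] [[-39.2, -21.6, -69.8], [13.3, 6.4, -4.1], [68.7, 39.1, -2.5]]
[ 203  269   61   89 2143] [[8.7, -43.2, -78.3], [9.8, -37.4, -52.8], [10.5, -32.4, 1.6]]
[   0  313   59   42 1414] [[29.7, -80.2, -113.1], [33.4, -74.0, -104.5], [34.4, -72.4, -96.3]]
[586 312  54  39 818] [[32.4, 71.1, -111.7], [34.0, 73.8, -103.7], [34.7, 79.6, -94.7]]
[ 17 362  56  20 895] [[24.1, -73.3, -112.5], [26.2, -66.3, -111.2], [28.0, -59.6, -109.3]]
[568 363  55  19 895] [[24.2, 57.7, -111.8], [26.4, 64.3, -110.5], [28.1, 71.4, -108.8]]
[ 187  367  267   21 5010] [[24.1, -30.1, -112.2], [26.3, -0.8, -110.8], [28.1, 28.4, -109.1]]
```

View pics/w2.png

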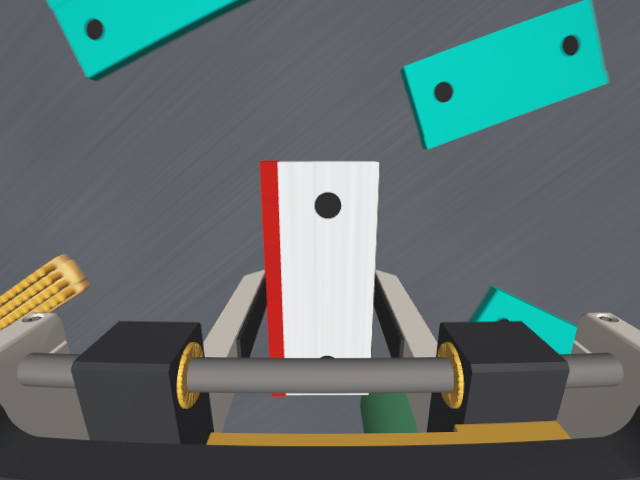

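The plate is held centred: its end is at tool x = +69 mm and the red edge is on the −y finger. Next I'll swing it to the rest.

```bash
python3 st.py - 535 255 160 157 22; cp cmd.json bak.json; python3 st.py "-0.067 0.038 -0.073 0.37 0.09 0.24" 575 150 190 171.5 45;cp bak.json cmd.json
```

```text
t 3.7 meas [504.2 327.4  92.2] cmd [502.7 326.2  87. ] dR deg [-0.35 -0.17  0.01] F [ 1.2  0.7 -1.2] w 0.0595 ff 30.0 q [ 0.48  0.24  1.42 -0.    1.47 -0.44]
rel [-0.0689, -0.0369, -0.073, 0.3819, -0.0482, -0.2481]
t 3.7 meas [504.2 327.4  92.2] cmd [579.  315.7 160. ] dR deg [-21.57  -5.28 -13.73] F [ 1.2  0.7 -1.2] w 0.0595 ff 30.0 q [ 0.48  0.24  1.42 -0.    1.47 -0.44]
rel [-0.1263, -0.1113, 0.0059, 0.4045, -0.4526, -0.613]
```

>>> carry_out:
  commands:
    - [-0.008, -0.004, -0.01, 0.05, -0.006, -0.03]
    - [-0.022, -0.012, -0.025, 0.12, -0.015, -0.08]
    - [-0.038, -0.021, -0.042, 0.21, -0.027, -0.14]
    - [-0.054, -0.029, -0.058, 0.3, -0.038, -0.195]
    - [-0.069, -0.037, -0.073, 0.382, -0.048, -0.248]

```text
time: 4.2
tool_pos: [0.5354, 0.2548, 0.1604]
ee_rot: [-2.756, -0.0, 2.742]
wrist_force: [0.9, -0.6, -3.5]
width: 0.0601
finger_force: 30.0
```

```bash
python3 st.py "-0.069 -0.037 -0.073 0.382 -0.048 -0.248" 575 150 190 171.5 45
```

```text
t 4.2 meas [535.4 254.8 160.4] cmd [535.1 254.9 160. ] dR deg [ 0.11 -0.03 -0.09] F [ 0.9 -0.6 -3.5] w 0.0601 ff 30.0 q [ 0.49  0.44  1.08 -0.25  1.92 -0.73]
rel [-0.0777, -0.0863, 0.0025, 0.3993, -0.1409, -0.2124]
```

>>> carry_out:
  commands:
    - [-0.012, -0.014, 0, 0.065, -0.023, -0.035]
    - [-0.03, -0.034, 0.001, 0.155, -0.055, -0.083]
    - [-0.048, -0.054, 0.002, 0.25, -0.088, -0.133]
    - [-0.065, -0.072, 0.002, 0.335, -0.118, -0.178]
    - [-0.078, -0.086, 0.0025, 0.399, -0.141, -0.212]

```text
time: 4.7
tool_pos: [0.5755, 0.1502, 0.1887]
ee_rot: [-2.355, -0.001, 2.995]
wrist_force: [0.4, 0.4, -3.5]
width: 0.0593
finger_force: 30.0
```

```bash
python3 st.py "-0.078 -0.086 0.0025 0.399 -0.141 -0.212" 590.3 82.8 104.5 171.5 45
```

```text
t 4.7 meas [575.5 150.2 188.7] cmd [575.3 150.1 189.9] dR deg [ 0.08 -0.03 -0.15] F [ 0.4  0.4 -3.5] w 0.0593 ff 30.0 q [ 0.5   0.53  1.05 -0.67  2.01 -1.08]
rel [-0.0247, 0.0148, 0.1059, 0.0002, 0.0001, -0.0005]
```

>>> carry_out:
  commands:
    - [-0.004, 0.002, 0.015, 0, 0, 0]
    - [-0.011, 0.006, 0.04, 0, 0, 0]
    - [-0.018, 0.01, 0.07, 0, 0, 0]
    - [-0.023, 0.014, 0.095, 0, 0, 0]
    - [-0.025, 0.015, 0.106, 0, 0, 0]

```text
time: 5.2
tool_pos: [0.5887, 0.0816, 0.1003]
ee_rot: [-2.357, -0.004, 2.99]
wrist_force: [0.3, 0.8, -3.2]
width: 0.0596
finger_force: 30.0
```

```bash
python3 st.py "-0.025 0.015 0.106 0 0 0" 590.3 82.8 104.5 171.5 45
python3 - <<'E'
from bench import *
from h import *
from scipy.spatial.transform import Rotation as Ro
import numpy as np
a=np.radians(-98.5);ex=np.array([np.cos(a),np.sin(a),0]);ey=np.array([-ex[1],ex[0],0]);ez=np.array([0,0,1.])
o=get_obs();R=Ro.from_euler("xyz",o["ee_rot"])
C=o["tool_pos"]-R.as_matrix()[:,2]*.0018
im=[]
for n,(y0,x0) in dict(scene=(190,270),top=(150,270)).items():
    s=snapshot(n)
    # expected plate corners
    pts=[C+R.apply([i*.07,j*.03,-.006]) for i,j in((1,1),(1,-1),(-1,-1),(-1,1))]
    g=s["img"].copy()
    # upper long edge: red face points
    k=4;g=cv2.resize(g[y0:y0+120,x0:x0+100],(500,600),interpolation=cv2.INTER_CUBIC) if 0 else cv2.resize(g[y0:y0+150,x0:x0+100],(400,600),interpolation=cv2.INTER_CUBIC)
    for p in proj(s,pts): cv2.circle(g,(int((p[0]-x0)*4),int((p[1]-y0)*4)),3,(255,0,255),1)
    im.append(g)
    pickle.dump(s,open(f"l_{n}.pkl","wb"))
cv2.imwrite("pics/lean0.png",np.hstack(im)[:,:,::-1])
E
```

```text
t 5.2 meas [588.7  81.6 100.3] cmd [590.6  82.8 104.3] dR deg [-0.04  0.29 -0.07] F [ 0.3  0.8 -3.2] w 0.0596 ff 30.0 q [ 0.4   0.54  1.21 -0.67  1.81 -1.04]
rel [0.0003, -0.0002, -0.0001, 0.0002, 0.0001, -0.0005]
```

View pics/lean0.png

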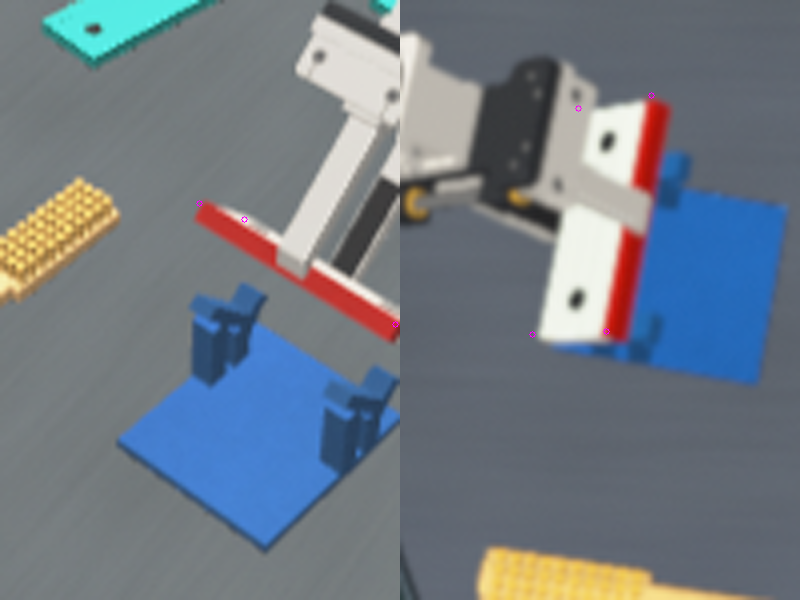

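The plate's red upper edge, at crop (300,270) left and (640,220) right, is parallel to the arms, and the predicted corners match. I'll move in now.

>>> carry_out:
  commands:
    - [0, 0, 0.004, 0, 0, 0]
    - [0, 0, 0.012, 0, 0, 0]
    - [0, 0, 0.02, 0, 0, 0]
    - [0, 0, 0.026, 0, 0, 0]
    - [0, 0, 0.03, 0, 0, 0]

```text
time: 5.8
tool_pos: [0.5867, 0.0618, 0.0821]
ee_rot: [-2.356, -0.0, 2.993]
wrist_force: [-0.4, -0.6, -4.0]
width: 0.0596
finger_force: 30.0
```

>>> carry_out:
  commands:
    - [0, 0, 0, 0, 0, 0]
    - [0, 0, 0.001, 0, 0, 0]
    - [0, 0, 0.002, 0, 0, 0]
    - [0, 0, 0.003, 0, 0, 0]
    - [0, 0, 0.004, 0, 0, 0]

```text
time: 6.3
tool_pos: [0.5867, 0.0594, 0.0798]
ee_rot: [-2.357, 0.001, 2.993]
wrist_force: [0.6, -0.5, -3.2]
width: 0.0597
finger_force: 30.0
```

```bash
python3 st.py "0 0 0.03 0 0 0;0 0 0.004 0 0 0" 586.9 60.4 70.5 171.5 45
python3 - <<'E'
from bench import *
from h import *
a=np.radians(-98.5);ex=np.array([np.cos(a),np.sin(a),0]);ey=np.array([-ex[1],ex[0],0])
for n in ("scene","top"):
    s=snapshot(n);H=hsv(s);h,sa,v=H[...,0],H[...,1],H[...,2]
    m=(sa>120)&((h<8)|(h>172))&(v>60); w=np.zeros_like(m); w[(slice(220,330),slice(300,400)) if n=="scene" else (slice(160,250),slice(280,360))]=1
    P=cloud(s,m&w)*1000; q=np.c_[P@ex+133.5,P@ey-571.5,P[:,2]]
    print(n,np.percentile(q,[2,50,98],axis=0).round(1).tolist())
E
```

```text
t 6.3 meas [586.7  59.4  79.8] cmd [587.   59.   80.3] dR deg [-0.02 -0.01  0.01] F [ 0.6 -0.5 -3.2] w 0.0597 ff 30.0 q [ 0.37  0.53  1.27 -0.67  1.75 -1.03]
rel [0.0003, 0.0078, 0.006, 0.0002, 0.0001, -0.0005]
scene [[-2.1, -67.8, 98.3], [6.0, 11.4, 103.4], [10.6, 69.5, 108.1]]
top [[0.6, -68.5, 97.1], [6.5, -11.4, 103.5], [12.9, 66.6, 108.6]]
```

>>> carry_out:
  commands:
    - [0, 0, 0.001, 0, 0, 0]
    - [0, 0, 0.002, 0, 0, 0]
    - [0, 0, 0.003, 0, 0, 0]
    - [0, 0, 0.004, 0, 0, 0]
    - [0, 0, 0.004, 0, 0, 0]

```text
time: 6.9
tool_pos: [0.5861, 0.0564, 0.0768]
ee_rot: [-2.356, 0.0, 2.993]
wrist_force: [-0.5, -0.1, -3.8]
width: 0.0597
finger_force: 30.0
```

>>> carry_out:
  commands:
    - [0, 0, 0.001, 0, 0, 0]
    - [0, 0, 0.001, 0, 0, 0]
    - [0, 0, 0.002, 0, 0, 0]
    - [0, 0, 0.002, 0, 0, 0]
    - [0, 0, 0.002, 0, 0, 0]

```text
time: 7.4
tool_pos: [0.586, 0.0551, 0.0755]
ee_rot: [-2.356, 0.0, 2.993]
wrist_force: [0.4, 0.5, -4.1]
width: 0.0599
finger_force: 30.0
```

>>> carry_out:
  commands:
    - [0, 0, 0.001, 0, 0, 0]
    - [0, 0, 0.001, 0, 0, 0]
    - [0, 0, 0.002, 0, 0, 0]
    - [0, 0, 0.002, 0, 0, 0]
    - [0, 0, 0.002, 0, 0, 0]

```text
time: 7.9
tool_pos: [0.5859, 0.0542, 0.0746]
ee_rot: [-2.357, 0.001, 2.993]
wrist_force: [-1.8, 2.9, 0.2]
width: 0.0597
finger_force: 30.0
```

>>> carry_out:
  commands:
    - [0, 0, 0.001, 0, 0, 0]
    - [0, 0, 0.001, 0, 0, 0]
    - [0, 0, 0.002, 0, 0, 0]
    - [0, 0, 0.002, 0, 0, 0]
    - [0, 0, 0.002, 0, 0, 0]

```text
time: 8.4
tool_pos: [0.5859, 0.0542, 0.0746]
ee_rot: [-2.359, 0.002, 2.993]
wrist_force: [-1.8, 8.1, 4.3]
width: 0.0596
finger_force: 30.0
```

Contact with the slope came where expected. Now I'll ease the pressure and slide down to the lips.

>>> carry_out:
  commands:
    - [0, 0, -0.002, 0, 0, 0]
    - [0, 0.002, -0.002, 0, 0, 0]
    - [0, 0.003, -0.002, 0, 0, 0]
    - [0, 0.004, -0.002, 0, 0, 0]
    - [0, 0.005, -0.002, 0, 0, 0]

```text
time: 8.9
tool_pos: [0.587, 0.057, 0.0717]
ee_rot: [-2.356, 0.003, 2.993]
wrist_force: [0.1, 2.3, 5.0]
width: 0.0595
finger_force: 30.0
```

>>> carry_out:
  commands:
    - [0, 0.001, 0, 0, 0, 0]
    - [0, 0.001, 0, 0, 0, 0]
    - [0, 0.002, 0, 0, 0, 0]
    - [0, 0.002, 0, 0, 0, 0]
    - [0, 0.002, 0, 0, 0, 0]

```text
time: 9.4
tool_pos: [0.5872, 0.0585, 0.0701]
ee_rot: [-2.356, 0.003, 2.993]
wrist_force: [-0.7, 2.2, 5.6]
width: 0.0595
finger_force: 30.0
```

```bash
python3 st.py "0 0 .004 0 0 0;0 0 .002 0 0 0;0 0 .002 0 0 0;0 0 .002 0 0 0;0 .005 -.002 0 0 0;0 .002 0 0 0 0" 586.9 60.4 70.5 171.5 45
```

```text
t 9.4 meas [587.2  58.5  70.1] cmd [586.9  58.3  69.7] dR deg [ 0.01 -0.09  0.09] F [-0.7  2.2  5.6] w 0.0595 ff 30.0 q [ 0.37  0.54  1.28 -0.67  1.74 -1.02]
rel [0.0003, 0.0008, -0.002, 0.0002, 0.0001, -0.0005]
```

>>> carry_out:
  commands:
    - [0, 0.001, 0, 0, 0, 0]
    - [0, 0.001, 0, 0, 0, 0]
    - [0, 0.002, 0, 0, 0, 0]
    - [0, 0.002, 0, 0, 0, 0]
    - [0, 0.002, 0, 0, 0, 0]

```text
time: 9.9
tool_pos: [0.5874, 0.0595, 0.0692]
ee_rot: [-2.355, 0.003, 2.992]
wrist_force: [-0.6, 1.2, 6.2]
width: 0.0594
finger_force: 30.0
```

>>> carry_out:
  commands:
    - [0, 0.001, 0, 0, 0, 0]
    - [0, 0.001, 0, 0, 0, 0]
    - [0, 0.002, 0, 0, 0, 0]
    - [0, 0.002, 0, 0, 0, 0]
    - [0, 0.002, 0, 0, 0, 0]

```text
time: 10.4
tool_pos: [0.5874, 0.0596, 0.0692]
ee_rot: [-2.352, 0.003, 2.991]
wrist_force: [-1.1, -1.1, 9.7]
width: 0.0597
finger_force: 30.0
```

```bash
python3 st.py "0 .002 0 0 0 0;0 .002 0 0 0 0" 586.9 60.4 70.5 171.5 45
python3 - <<'E'
from bench import *
from h import *
im=[]
for n,(y0,x0) in dict(scene=(200,280),top=(150,280)).items():
    s=snapshot(n);im.append(cv2.resize(s["img"][y0:y0+150,x0:x0+100],(400,600),interpolation=cv2.INTER_CUBIC))
cv2.imwrite("pics/lean1.png",np.hstack(im)[:,:,::-1])
E
```

```text
t 10.4 meas [587.4  59.6  69.2] cmd [587.3  61.1  66.8] dR deg [ 0.26 -0.04  0.19] F [-1.1 -1.1  9.7] w 0.0597 ff 30.0 q [ 0.37  0.55  1.27 -0.67  1.74 -1.02]
rel [0.0003, -0.0032, -0.002, 0.0002, 0.0001, -0.0005]
```

Motion stopped at the lips with the plate at the nominal seat. I'll release and back away.

>>> carry_out:
  commands:
    - [0, -0.001, 0, 0, 0, 0]
    - [0, -0.001, 0, 0, 0, 0]
    - [0, -0.001, 0, 0, 0, 0]
    - [0, -0.001, 0, 0, 0, 0]
    - [0, -0.001, 0, 0, 0, 0]
  jaw: 1

```text
time: 11.0
tool_pos: [0.5866, 0.0607, 0.0665]
ee_rot: [-2.356, -0.0, 2.993]
wrist_force: [0.1, 1.7, -0.4]
width: 0.0934
finger_force: 0.0
```

>>> carry_out:
  commands:
    - [0, 0, 0, 0, 0, 0]
    - [0, 0, -0.005, 0, 0, 0]
    - [0, 0, -0.015, 0, 0, 0]
    - [0, 0, -0.03, 0, 0, 0]
    - [0, 0, -0.05, 0, 0, 0]

```text
time: 11.5
tool_pos: [0.592, 0.0965, 0.1032]
ee_rot: [-2.356, 0.0, 2.993]
wrist_force: [0.7, 0.5, 0.4]
width: 0.0943
finger_force: 0.0
```

>>> carry_out:
  commands:
    - [0, 0, -0.025, 0, 0, 0]
    - [0, 0, -0.055, 0, 0, 0]
    - [0, 0, -0.085, 0, 0, 0]
    - [0, 0, -0.115, 0, 0, 0]
    - [0, 0, -0.13, 0, 0, 0]

```text
time: 12.0
tool_pos: [0.6062, 0.1896, 0.1978]
ee_rot: [-2.36, 0.005, 2.995]
wrist_force: [-0.1, 0.0, 0.4]
width: 0.0939
finger_force: 0.0
```

```bash
python3 st.py "0 -.001 0 0 0 0;0 0 -.05 0 0 0;0 0 -.13 0 0 0"
python3 - <<'E'
from bench import *
from h import *
a=np.radians(-98.5);ex=np.array([np.cos(a),np.sin(a),0]);ey=np.array([-ex[1],ex[0],0])
im=[]
for n,(y0,x0) in dict(scene=(200,280),top=(150,280)).items():
    s=snapshot(n);im.append(cv2.resize(s["img"][y0:y0+150,x0:x0+100],(400,600),interpolation=cv2.INTER_CUBIC))
    H=hsv(s);h,sa,v=H[...,0],H[...,1],H[...,2]
    m=(((sa>120)&((h<8)|(h>172))&(v>60))|((sa<50)&(v>150))); w=np.zeros_like(m); w[(slice(225,330),slice(290,390)) if n=="scene" else (slice(160,260),slice(300,370))]=1
    P=cloud(s,m&w)*1000; q=np.c_[P@ex+133.5,P@ey-571.5,P[:,2]]; q=q[(abs(q[:,0])<60)&(q[:,2]>30)&(q[:,2]<120)]
    print(n,len(q),np.percentile(q,[1,50,99],axis=0).round(1).tolist())
cv2.imwrite("pics/lean2.png",np.hstack(im)[:,:,::-1])
E
```

```text
t 12.0 meas [606.2 189.6 197.8] cmd [606.  186.3 194.9] dR deg [-0.2  -0.24  0.1 ] F [-0.1  0.   0.4] w 0.0939 ff 0.0 q [ 0.52  0.64  0.87 -0.68  2.07 -1.1 ]
scene 449 [[-40.8, -66.5, 54.1], [4.0, 4.6, 91.1], [10.7, 71.0, 97.7]]
top 1119 [[-36.7, -68.6, 52.6], [-12.2, -1.9, 78.0], [12.1, 67.6, 97.4]]
```

View pics/lean2.png

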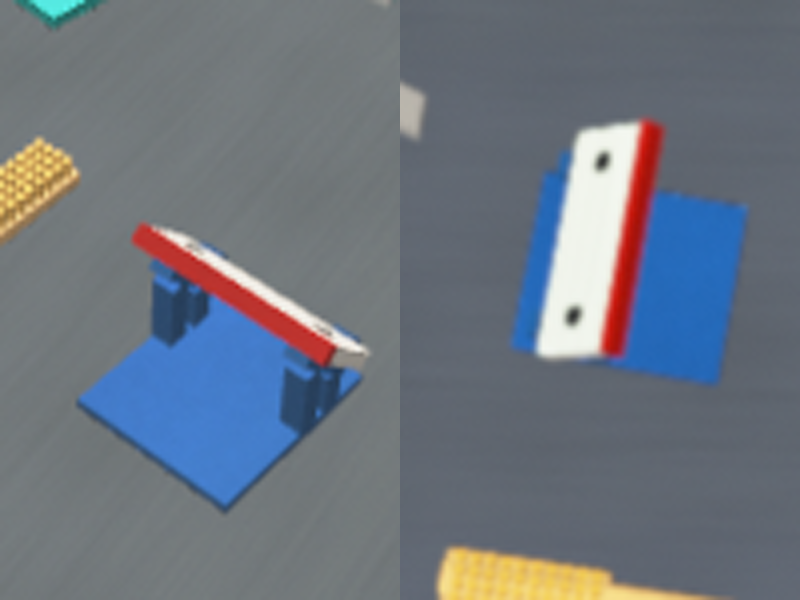

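The plate leans level on both arms against the lips, red edge up at crop left (240,300) and right (635,240). Next is the regrasp from the opposite side.

```bash
python3 st.py - 600 130 260 171.5 20
python3 - <<'E'
import subprocess,shutil
W=[(600,130,260,171.5,20),(588,50,290,171.5,-8),(576,-20,220,171.5,-45)]
from scipy.spatial.transform import Rotation as Ro
import numpy as np
def R(w): return Ro.from_euler("z",w[3],degrees=True)*Ro.from_euler("x",180+w[4],degrees=True)
for a,b in zip(W,W[1:]): print(np.round(np.r_[R(a).inv().apply(np.subtract(b[:3],a[:3])/1e3),(R(a).inv()*R(b)).as_rotvec()],4))
E
```

```text
t 12.1 meas [606.4 189.4 197.3] cmd [606.  186.3 194.9] dR deg [-0.23 -0.29  0.11] F [ 0.5 -0.5 -0. ] w 0.0937 ff 0.0 q [ 0.52  0.64  0.87 -0.68  2.07 -1.1 ]
rel [-0.0024, -0.0861, -0.0061, -0.4361, 0.0002, -0.0004]
[ 0.     -0.0863 -0.0005 -0.4887  0.      0.    ]
[ 0.0015 -0.0801  0.0594 -0.6458  0.     -0.    ]
```

>>> carry_out:
  commands:
    - [0, -0.01, -0.001, -0.06, 0, 0]
    - [-0.001, -0.03, -0.002, -0.15, 0, 0]
    - [-0.001, -0.05, -0.004, -0.25, 0, 0]
    - [-0.002, -0.068, -0.005, -0.345, 0, 0]
    - [-0.002, -0.086, -0.006, -0.436, 0, 0]
  jaw: 0.5

```text
time: 12.6
tool_pos: [0.5989, 0.1298, 0.2603]
ee_rot: [-2.796, 0.001, 2.993]
wrist_force: [0.3, -0.2, 0.6]
width: 0.0573
finger_force: 0.0
```

>>> carry_out:
  commands:
    - [0, -0.017, 0, -0.1, 0, 0]
    - [0, -0.035, 0, -0.2, 0, 0]
    - [0, -0.053, 0, -0.3, 0, 0]
    - [0, -0.07, 0, -0.4, 0, 0]
    - [0, -0.086, 0, -0.489, 0, 0]

```text
time: 13.1
tool_pos: [0.5866, 0.0493, 0.2897]
ee_rot: [2.998, 0.002, 2.992]
wrist_force: [-0.2, 0.3, -0.4]
width: 0.0473
finger_force: 0.0
```

>>> carry_out:
  commands:
    - [0, -0.016, 0.011, -0.13, 0, 0]
    - [0.001, -0.034, 0.025, -0.27, 0, 0]
    - [0.001, -0.052, 0.039, -0.41, 0, 0]
    - [0.0015, -0.069, 0.051, -0.55, 0, 0]
    - [0.0015, -0.08, 0.059, -0.646, 0, 0]

```text
time: 13.6
tool_pos: [0.5739, -0.0217, 0.2172]
ee_rot: [2.351, -0.002, 2.989]
wrist_force: [0.2, 0.0, -0.4]
width: 0.0468
finger_force: 0.0
```

```bash
python3 st.py "-0.002 -0.086 -0.006 -0.436 0 0;0 -0.086 0 -0.489 0 0;0.0015 -0.08 0.059 -0.646 0 0" 582 23 109 171.5 -45  587 58 73.7 171.5 -45
```

```text
t 13.6 meas [573.9 -21.7 217.2] cmd [575.7 -19.9 219.7] dR deg [-0.28 -0.06  0.29] F [ 0.2  0.  -0.4] w 0.0468 ff 0.0 q [-0.56  0.23  1.39  0.74  1.82 -1.9 ]
rel [0.0001, -0.0477, 0.1089, 0.0004, 0.0005, 0.0001]
rel [0.0004, -0.0477, 0.1589, 0.0004, 0.0005, 0.0001]
```

>>> carry_out:
  commands:
    - [0, -0.008, 0.01, 0, 0, 0]
    - [0, -0.025, 0.035, 0, 0, 0]
    - [0, -0.04, 0.065, 0, 0, 0]
    - [0, -0.0477, 0.095, 0, 0, 0]
    - [0, -0.0477, 0.109, 0, 0, 0]

```text
time: 14.1
tool_pos: [0.5801, 0.0257, 0.1059]
ee_rot: [2.356, -0.004, 2.995]
wrist_force: [-0.9, 0.2, 0.3]
width: 0.0471
finger_force: 0.0
```

>>> carry_out:
  commands:
    - [0, 0, 0, 0, 0, 0]
    - [0, 0, 0, 0, 0, 0]
    - [0, 0, 0, 0, 0, 0]
    - [0, 0, 0, 0, 0, 0]
    - [0, 0, 0, 0, 0, 0]

```text
time: 14.6
tool_pos: [0.5823, 0.0226, 0.1094]
ee_rot: [2.357, 0.002, 2.992]
wrist_force: [-0.2, 0.4, -0.1]
width: 0.0472
finger_force: 0.0
```

```bash
python3 st.py "0 -.0477 .109 0 0 0" 587 58 73.7 171.5 -45
python3 - <<'E'
from bench import *
from h import *
from scipy.spatial.transform import Rotation as Ro
s=snapshot("wrist");cv2.imwrite("pics/w3.png",s["img"][:,:,::-1])
o=get_obs();R=Ro.from_euler("xyz",o["ee_rot"])
H=hsv(s);h,sa,v=H[...,0],H[...,1],H[...,2]
red=((sa>120)&((h<8)|(h>172))&(v>60)); n,l,st,ce=cv2.connectedComponentsWithStats(red.astype(np.uint8))
i=1+np.argmax(st[1:,4]);print(st[i]);Q=R.inv().apply(cloud(s,l==i)-o["tool_pos"])*1000
print(np.percentile(Q,[1,10,50,90,99],axis=0).round(1).tolist())
E
```

```text
t 14.6 meas [582.3  22.6 109.4] cmd [582.1  23.  109. ] dR deg [ 0.04 -0.12 -0.05] F [-0.2  0.4 -0.1] w 0.0472 ff 0.0 q [-0.48  0.29  1.54  0.73  1.61 -1.99]
rel [0.0004, 0.0, 0.0499, 0.0004, 0.0005, 0.0001]
[ 309  158   22  200 3858]
[[-64.6, -5.3, 22.5], [-49.4, -4.2, 23.2], [10.8, 0.6, 24.0], [59.3, 5.8, 24.8], [69.3, 6.8, 28.1]]
```

View pics/w3.png

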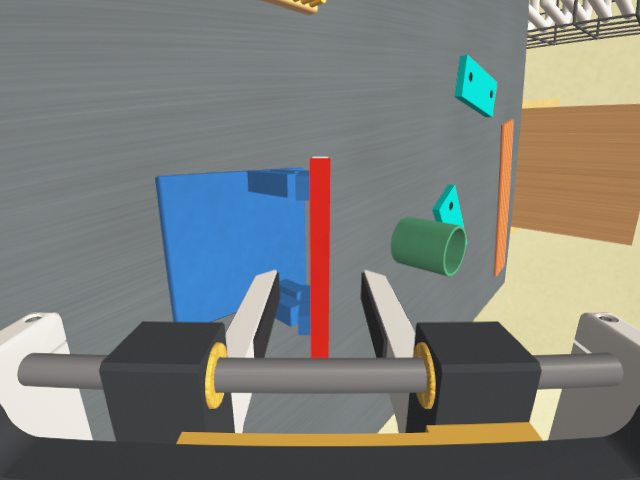

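The wrist view shows the red upper edge at column 320, midway between the fingers and square to them. The plate is centred along tool x. I'll go in and grip.

>>> carry_out:
  commands:
    - [0, 0.001, 0.008, 0, 0, 0]
    - [0, 0.001, 0.02, 0, 0, 0]
    - [0, 0.001, 0.034, 0, 0, 0]
    - [0, 0.001, 0.045, 0, 0, 0]
    - [0, 0.001, 0.05, 0, 0, 0]

```text
time: 15.15
tool_pos: [0.5861, 0.0607, 0.0721]
ee_rot: [2.355, -0.003, 2.994]
wrist_force: [0.6, 0.3, 0.5]
width: 0.0471
finger_force: 0.0
```

>>> carry_out:
  commands:
    - [0, 0, 0, 0, 0, 0]
    - [0, 0, 0, 0, 0, 0]
    - [0, 0, 0, 0, 0, 0]
    - [0, 0, 0, 0, 0, 0]
    - [0, 0, 0, 0, 0, 0]
  jaw: 0

```text
time: 15.65
tool_pos: [0.5873, 0.0583, 0.0739]
ee_rot: [2.357, 0.001, 2.992]
wrist_force: [-0.3, -2.4, 1.0]
width: 0.0118
finger_force: 30.0
```

>>> carry_out:
  commands:
    - [0, 0, 0, 0, 0, 0]
    - [0, 0, 0, 0, 0, 0]
    - [0, 0, 0, 0, 0, 0]
    - [0, 0, 0, 0, 0, 0]
    - [0, 0, 0, 0, 0, 0]

```text
time: 16.15
tool_pos: [0.5874, 0.0583, 0.074]
ee_rot: [2.357, 0.001, 2.992]
wrist_force: [-0.5, -5.5, 0.2]
width: 0.0118
finger_force: 30.0
```

```bash
python3 st.py "0 .001 .05 0 0 0" 587 58 73.7 171.5 -45
```

```text
t 16.15 meas [587.4  58.3  74. ] cmd [587.5  58.7  74.3] dR deg [ 0.06 -0.07 -0.  ] F [-0.5 -5.5  0.2] w 0.0118 ff 30.0 q [-0.42  0.31  1.59  0.75  1.52 -2.  ]
rel [0.0004, -0.001, -0.0001, 0.0004, 0.0005, 0.0001]
```

Run:
```python
W=[(587.5,58.7,74.3,171.5,-45),(587.5,58.7,114.3,171.5,-45),(587,50,210,171.5,-45),(575,-70,220,169,-20),(556,-200,200,166.1,0),(540.5,-326.8,170,166.1,0)]
from scipy.spatial.transform import Rotation as Ro
import numpy as np
def R(w): return Ro.from_euler("z",w[3],degrees=True)*Ro.from_euler("x",180+w[4],degrees=True)
for a,b in zip(W,W[1:]): print(np.round(np.r_[R(a).inv().apply(np.subtract(b[:3],a[:3])/1e3),(R(a).inv()*R(b)).as_rotvec()],4).tolist())
```

```text
[0.0, 0.0283, -0.0283, 0.0, 0.0, 0.0]
[-0.0008, 0.0615, -0.0738, 0.0, 0.0, 0.0]
[-0.0059, -0.0781, -0.0922, 0.4363, -0.0236, 0.0371]
[-0.0062, -0.1302, -0.0261, 0.349, -0.0088, 0.0501]
[-0.0154, -0.1268, 0.03, 0.0, 0.0, 0.0]
```

>>> carry_out:
  commands:
    - [0, 0.002, -0.002, 0, 0, 0]
    - [0, 0.006, -0.006, 0, 0, 0]
    - [0, 0.012, -0.012, 0, 0, 0]
    - [0, 0.02, -0.02, 0, 0, 0]
    - [0, 0.0283, -0.0283, 0, 0, 0]

```text
time: 16.65
tool_pos: [0.587, 0.0593, 0.1148]
ee_rot: [2.356, 0.0, 2.993]
wrist_force: [0.1, 0.8, -3.3]
width: 0.012
finger_force: 30.0
```

>>> carry_out:
  commands:
    - [0, 0.009, -0.01, 0, 0, 0]
    - [0, 0.022, -0.025, 0, 0, 0]
    - [0, 0.036, -0.042, 0, 0, 0]
    - [-0.001, 0.05, -0.059, 0, 0, 0]
    - [-0.001, 0.0615, -0.0738, 0, 0, 0]

```text
time: 17.15
tool_pos: [0.587, 0.05, 0.2124]
ee_rot: [2.356, 0.003, 2.993]
wrist_force: [0.2, -0.0, -3.8]
width: 0.0117
finger_force: 30.0
```

>>> carry_out:
  commands:
    - [0, -0.006, -0.01, 0.05, -0.002, 0.004]
    - [-0.001, -0.02, -0.027, 0.13, -0.007, 0.011]
    - [-0.003, -0.039, -0.049, 0.23, -0.012, 0.019]
    - [-0.004, -0.059, -0.071, 0.335, -0.018, 0.028]
    - [-0.0059, -0.0781, -0.0922, 0.436, -0.0236, 0.037]

```text
time: 17.65
tool_pos: [0.5745, -0.0709, 0.2214]
ee_rot: [2.795, 0.002, 2.948]
wrist_force: [-1.1, 0.3, -4.0]
width: 0.0118
finger_force: 30.0
```

>>> carry_out:
  commands:
    - [-0.001, -0.026, -0.005, 0.07, -0.002, 0.01]
    - [-0.002, -0.052, -0.01, 0.14, -0.004, 0.02]
    - [-0.004, -0.078, -0.016, 0.21, -0.005, 0.03]
    - [-0.005, -0.106, -0.021, 0.285, -0.007, 0.04]
    - [-0.0062, -0.1302, -0.0261, 0.349, -0.0088, 0.05]

```text
time: 18.15
tool_pos: [0.5555, -0.2001, 0.2003]
ee_rot: [3.141, 0.001, 2.897]
wrist_force: [0.1, 0.3, -4.3]
width: 0.0115
finger_force: 30.0
```

>>> carry_out:
  commands:
    - [-0.003, -0.026, 0.004, 0, 0, 0]
    - [-0.007, -0.058, 0.012, 0, 0, 0]
    - [-0.011, -0.09, 0.02, 0, 0, 0]
    - [-0.014, -0.115, 0.027, 0, 0, 0]
    - [-0.0154, -0.1268, 0.03, 0, 0, 0]

```text
time: 18.65
tool_pos: [0.5393, -0.3279, 0.1687]
ee_rot: [3.139, -0.001, 2.896]
wrist_force: [-0.4, 0.3, -4.0]
width: 0.0116
finger_force: 30.0
```

>>> carry_out:
  commands:
    - [0, 0, 0, 0, 0, 0]
    - [0, 0, 0, 0, 0, 0]
    - [0, 0, 0, 0, 0, 0]
    - [0, 0, 0, 0, 0, 0]
    - [0, 0, 0, 0, 0, 0]

```text
time: 19.15
tool_pos: [0.5406, -0.3256, 0.1698]
ee_rot: [3.141, 0.001, 2.9]
wrist_force: [-0.0, -0.4, -4.2]
width: 0.0118
finger_force: 30.0
```

```bash
python3 st.py "0 .0283 -.0283 0 0 0;-.001 .0615 -.0738 0 0 0;-0.0059 -0.0781 -0.0922 0.436 -0.0236 0.037;-0.0062 -0.1302 -0.0261 0.349 -0.0088 0.05;-0.0154 -0.1268 0.03 0 0 0" 540.5 -326.8 170 166.1 0
python3 - <<'E'
from bench import *
from h import *
from scipy.spatial.transform import Rotation as Ro
o=get_obs();R=Ro.from_euler("xyz",o["ee_rot"])
im=[]
for n,(y0,x0,hh,ww) in dict(wrist=(0,0,480,640),scene=(270,150,210,210),top=(150,390,150,150)).items():
    s=snapshot(n);pickle.dump(s,open(f"r_{n}.pkl","wb"))
    im.append(cv2.resize(s["img"][y0:y0+hh,x0:x0+ww],(400,300) if n=="wrist" else (400,400),interpolation=cv2.INTER_CUBIC))
g=np.zeros((600,800,3),np.uint8);g[:300,:400]=im[0];g[100:500,400:]=im[1];g[300:,50:350]=cv2.resize(im[2],(300,300))
cv2.imwrite("pics/rack0.png",g[:,:,::-1])
s=pickle.load(open("r_wrist.pkl","rb"));H=hsv(s);h,sa,v=H[...,0],H[...,1],H[...,2]
red=((sa>120)&((h<8)|(h>172))&(v>60)); n,l,st,ce=cv2.connectedComponentsWithStats(red.astype(np.uint8))
for i in range(1,n):
    if st[i,4]>200:
        P=cloud(s,l==i);Q=R.inv().apply(P-o["tool_pos"])*1000
        print(st[i],np.percentile(Q,[1,50,99],axis=0).round(1).tolist(),"W",np.percentile(P,[1,50,99],axis=0).round(3).tolist())
E
```

```text
t 19.15 meas [ 540.6 -325.6  169.8] cmd [ 540.6 -326.9  169.8] dR deg [-0.01 -0.04 -0.06] F [-0.  -0.4 -4.2] w 0.0118 ff 30.0 q [-0.63  0.28  1.22  0.    1.64 -1.96]
rel [0.0002, 0.0, -0.0002, 0.0007, 0.0003, -0.0001]
[ 385  156   27  156 2546] [[-68.5, 62.4, 99.4], [6.6, 68.2, 101.0], [68.8, 75.2, 107.9]] W [[0.49, -0.279, 0.062], [0.551, -0.258, 0.069], [0.624, -0.239, 0.07]]
[ 458  156   37  155 2827] [[-68.1, 132.3, 99.4], [7.4, 137.1, 101.1], [69.7, 145.5, 109.6]] W [[0.506, -0.212, 0.06], [0.567, -0.19, 0.069], [0.64, -0.17, 0.071]]
[ 306  162   28  196 5110] [[-29.9, -5.7, -28.3], [24.9, 0.5, -26.6], [69.2, 6.5, -22.8]] W [[0.474, -0.336, 0.193], [0.516, -0.319, 0.196], [0.57, -0.305, 0.198]]
[309 393  23  26 591] [[-249.5, -12.8, -115.2], [-62.2, 0.7, -26.5], [21.1, 15.3, 169.8]] W [[0.52, -0.397, 0.0], [0.601, -0.34, 0.196], [0.784, -0.319, 0.285]]
```

View pics/rack0.png

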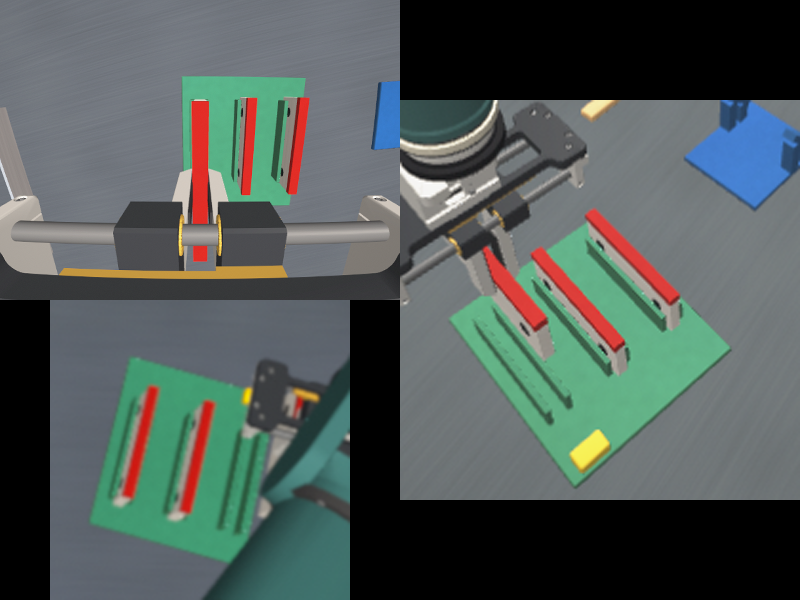

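The plate hangs red edge up over the empty, tagged slot. The wrist view puts it square and centred relative to the neighbours. I'll check the slot's wall tops once more in the first pictures.

```bash
python3 - <<'E'
from bench import *
from h import *
a=np.radians(-13.9);ex=np.array([np.cos(a),np.sin(a),0]);ey=np.array([-ex[1],ex[0],0])
O=np.array([540.5,-326.8,0])
d=pickle.load(open("s0.pkl","rb"));d["w"]=pickle.load(open("r_wrist.pkl","rb"))
for n,s in d.items():
    H=hsv(s);P=cloud(s,(H[...,0]>45)&(H[...,0]<90)&(H[...,1]>70))*1000-O
    q=np.c_[P@ex,P@ey,P[:,2]]
    w=q[(q[:,2]>30)&(q[:,2]<42)&(abs(q[:,0])<72)&(abs(q[:,1])<25)]
    for sd in(-1,1):
        g=w[w[:,1]*sd>3]
        if len(g)>5: print(n,sd,len(g),"y",np.percentile(g[:,1],[5,50,95]).round(1),"x",np.percentile(g[:,0],[1,99]).round(1), "slope deg",np.degrees(np.polyfit(g[:,0],g[:,1],1)[0]).round(2))
    b=q[(abs(q[:,2]-8)<4)&(q[:,1]>-40)&(q[:,1]<180)&(abs(q[:,0])<150)];print(n,"base x",np.percentile(b[:,0],[.5,99.5]).round(1),"y",np.percentile(b[:,1],[.5,99.5]).round(1))
E
python3 st.py - 540.5 -326.8 80 166.1 0
```

```text
scene -1 244 y [-11.9  -9.3  -6.3] x [-64.   62.8] slope deg -0.24
scene 1 252 y [ 9.8 12.3 15.5] x [-64.2  63.4] slope deg -0.17
scene base x [-99.2 123.3] y [-25.6 165.9]
top -1 146 y [-15.5 -12.1  -9.1] x [-65.6  60.7] slope deg 0.4
top 1 154 y [ 6.9 10.4 13.5] x [-67.1  61.1] slope deg -0.98
top base x [-101.4  122.1] y [-28.8 166.4]
w -1 281 y [-13.8 -12.7 -11.6] x [-65.2  39.5] slope deg -0.17
w 1 6 y [11.3 12.9 13.8] x [-65.2 -64.3] slope deg 63.69
w base x [-100.2  118.5] y [-26.6 164.9]
t 19.3 meas [ 540.3 -326.1  169.4] cmd [ 540.6 -326.9  169.8] dR deg [-0.   -0.02 -0.02] F [ 0.9  0.4 -2.8] w 0.0117 ff 30.0 q [-0.63  0.28  1.22  0.    1.64 -1.96]
rel [0.0002, -0.0, 0.0898, 0.0007, 0.0003, -0.0001]
```

Slot centre is confirmed to within a millimetre. I'll shift 1 mm along tool x and go down.

>>> carry_out:
  commands:
    - [0.001, 0, 0.01, 0, 0, 0]
    - [0.001, 0, 0.03, 0, 0, 0]
    - [0.001, 0, 0.055, 0, 0, 0]
    - [0.001, 0, 0.078, 0, 0, 0]
    - [0.001, 0, 0.09, 0, 0, 0]

```text
time: 19.8
tool_pos: [0.5376, -0.3251, 0.0755]
ee_rot: [3.139, -0.005, 2.899]
wrist_force: [-0.3, 0.6, -3.6]
width: 0.0117
finger_force: 30.0
```

>>> carry_out:
  commands:
    - [0, 0, 0, 0, 0, 0]
    - [0, 0, 0.002, 0, 0, 0]
    - [0, 0, 0.005, 0, 0, 0]
    - [0, 0, 0.008, 0, 0, 0]
    - [0, 0, 0.011, 0, 0, 0]

```text
time: 20.3
tool_pos: [0.5397, -0.3266, 0.069]
ee_rot: [3.141, 0.002, 2.899]
wrist_force: [-0.0, -0.1, -3.5]
width: 0.0119
finger_force: 30.0
```

>>> carry_out:
  commands:
    - [0, 0, 0.002, 0, 0, 0]
    - [0, 0, 0.004, 0, 0, 0]
    - [0, 0, 0.006, 0, 0, 0]
    - [0, 0, 0.008, 0, 0, 0]
    - [0, 0, 0.009, 0, 0, 0]

```text
time: 20.8
tool_pos: [0.5391, -0.3262, 0.0589]
ee_rot: [3.141, -0.0, 2.899]
wrist_force: [-0.5, -0.4, -3.4]
width: 0.0119
finger_force: 30.0
```

```bash
python3 st.py "0.001 0 .09 0 0 0;0 0 .011 0 0 0;0 0 .009 0 0 0" 540.5 -326.8 42 166.1 0
```

```text
t 20.8 meas [ 539.1 -326.2   58.9] cmd [ 539.7 -326.5   59.8] dR deg [-0.01  0.02  0.01] F [-0.5 -0.4 -3.4] w 0.0119 ff 30.0 q [-0.63  0.33  1.38  0.    1.44 -1.96]
rel [-0.0008, -0.0001, 0.0178, 0.0007, 0.0003, -0.0001]
```

The plate is in the slot with no contact force, 11 mm below the wall tops. I'll continue slowly to the floor.

>>> carry_out:
  commands:
    - [0, 0, 0.003, 0, 0, 0]
    - [0, 0, 0.006, 0, 0, 0]
    - [0, 0, 0.009, 0, 0, 0]
    - [0, 0, 0.012, 0, 0, 0]
    - [0, 0, 0.014, 0, 0, 0]

```text
time: 21.3
tool_pos: [0.5391, -0.3261, 0.0447]
ee_rot: [3.141, -0.0, 2.899]
wrist_force: [-0.0, -0.1, -2.8]
width: 0.0118
finger_force: 30.0
```

>>> carry_out:
  commands:
    - [0, 0, 0.001, 0, 0, 0]
    - [0, 0, 0.002, 0, 0, 0]
    - [0, 0, 0.002, 0, 0, 0]
    - [0, 0, 0.003, 0, 0, 0]
    - [0, 0, 0.003, 0, 0, 0]

```text
time: 21.8
tool_pos: [0.5394, -0.3263, 0.0424]
ee_rot: [3.141, 0.001, 2.899]
wrist_force: [0.3, 0.4, -3.6]
width: 0.0119
finger_force: 30.0
```

>>> carry_out:
  commands:
    - [0, 0, 0.001, 0, 0, 0]
    - [0, 0, 0.001, 0, 0, 0]
    - [0, 0, 0.002, 0, 0, 0]
    - [0, 0, 0.002, 0, 0, 0]
    - [0, 0, 0.002, 0, 0, 0]

```text
time: 22.3
tool_pos: [0.5394, -0.3263, 0.0423]
ee_rot: [3.141, 0.001, 2.899]
wrist_force: [-3.0, 2.2, 6.5]
width: 0.0117
finger_force: 30.0
```

```bash
python3 st.py "0 0 .014 0 0 0;0 0 .003 0 0 0;0 0 .002 0 0 0" 540.5 -326.8 42 166.1 0
```

```text
t 22.3 meas [ 539.4 -326.3   42.3] cmd [ 539.7 -326.5   40.8] dR deg [ 0.02 -0.06  0.01] F [-3.   2.2  6.5] w 0.0117 ff 30.0 q [-0.63  0.34  1.39  0.    1.4  -1.96]
rel [-0.0008, -0.0001, -0.0012, 0.0007, 0.0003, -0.0001]
```

The plate is on the floor, with 10 N of push back. I'll relax, open part way and rise straight up.

>>> carry_out:
  commands:
    - [0, 0, -0.001, 0, 0, 0]
    - [0, 0, -0.001, 0, 0, 0]
    - [0, 0, -0.001, 0, 0, 0]
    - [0, 0, -0.001, 0, 0, 0]
    - [0, 0, -0.001, 0, 0, 0]
  jaw: 0.35

```text
time: 22.8
tool_pos: [0.5393, -0.3262, 0.0409]
ee_rot: [3.141, 0.0, 2.899]
wrist_force: [0.3, 0.3, 0.3]
width: 0.0327
finger_force: 0.0
```

>>> carry_out:
  commands:
    - [0, 0, -0.002, 0, 0, 0]
    - [0, 0, -0.008, 0, 0, 0]
    - [0, 0, -0.02, 0, 0, 0]
    - [0, 0, -0.04, 0, 0, 0]
    - [0, 0, -0.065, 0, 0, 0]

```text
time: 23.3
tool_pos: [0.5388, -0.326, 0.1069]
ee_rot: [3.14, -0.001, 2.899]
wrist_force: [0.2, -0.8, 0.5]
width: 0.0331
finger_force: 0.0
```

>>> carry_out:
  commands:
    - [0, 0, -0.03, 0, 0, 0]
    - [0, 0, -0.06, 0, 0, 0]
    - [0, 0, -0.09, 0, 0, 0]
    - [0, 0, -0.11, 0, 0, 0]
    - [0, 0, -0.12, 0, 0, 0]

```text
time: 23.8
tool_pos: [0.54, -0.3269, 0.2307]
ee_rot: [-3.14, 0.006, 2.899]
wrist_force: [0.3, 1.0, 0.1]
width: 0.0328
finger_force: 0.0
```

>>> carry_out:
  commands:
    - [0, 0, 0, 0, 0, 0]
    - [0, 0, 0, 0, 0, 0]
    - [0, 0, 0, 0, 0, 0]
    - [0, 0, 0, 0, 0, 0]
    - [0, 0, 0, 0, 0, 0]

```text
time: 24.3
tool_pos: [0.5388, -0.3261, 0.225]
ee_rot: [3.14, -0.002, 2.899]
wrist_force: [-0.3, -0.5, -0.3]
width: 0.0327
finger_force: 0.0
```

Run:
```python
from bench import *
from h import *
a=np.radians(-13.9);ex=np.array([np.cos(a),np.sin(a),0]);ey=np.array([-ex[1],ex[0],0])
O=np.array([540.5,-326.8,0]);im=[]
for n,(y0,x0,hh,ww) in dict(wrist=(0,0,480,640),scene=(270,150,210,210)).items():
    s=snapshot(n);im.append(cv2.resize(s["img"][y0:y0+hh,x0:x0+ww],(400,300) if n=="wrist" else (400,400),interpolation=cv2.INTER_CUBIC))
    H=hsv(s);h,sa,v=H[...,0],H[...,1],H[...,2]
    red=((sa>120)&((h<8)|(h>172))&(v>60)); k,l,st,ce=cv2.connectedComponentsWithStats(red.astype(np.uint8))
    for i in range(1,k):
        if st[i,4]>150:
            P=cloud(s,l==i)*1000-O;q=np.c_[P@ex,P@ey,P[:,2]]
            t=q[q[:,2]>65]
            if len(t)>20:print(n,st[i].tolist(),np.percentile(t,[1,50,99],axis=0).round(1).tolist())
g=np.zeros((400,800,3),np.uint8);g[:300,:400]=im[0];g[:,400:]=im[1]
cv2.imwrite("pics/end.png",g[:,:,::-1])
```

```text
wrist [313, 156, 14, 133, 1632] [[-69.2, -5.0, 67.3], [-5.3, 0.4, 69.0], [67.4, 6.7, 70.7]]
wrist [377, 157, 21, 133, 1770] [[-68.5, 63.7, 66.0], [-5.2, 69.8, 69.0], [68.8, 76.5, 70.7]]
wrist [440, 157, 28, 132, 1967] [[-69.2, 133.3, 65.3], [-5.4, 139.5, 69.0], [68.2, 146.7, 70.8]]
scene [322, 83, 22, 15, 163] [[-598.8, 847.4, 167.6], [-570.3, 869.8, 191.5], [-547.4, 895.9, 213.6]]
scene [247, 327, 50, 51, 490] [[-70.3, 134.0, 65.3], [2.8, 140.6, 68.2], [68.5, 147.7, 70.9]]
scene [219, 347, 49, 55, 517] [[-68.5, 64.6, 65.4], [5.9, 70.9, 68.6], [70.0, 77.4, 71.5]]
scene [187, 368, 49, 59, 572] [[-69.6, -4.0, 65.4], [3.8, 1.8, 68.6], [68.1, 7.9, 71.5]]
```

View pics/end.png

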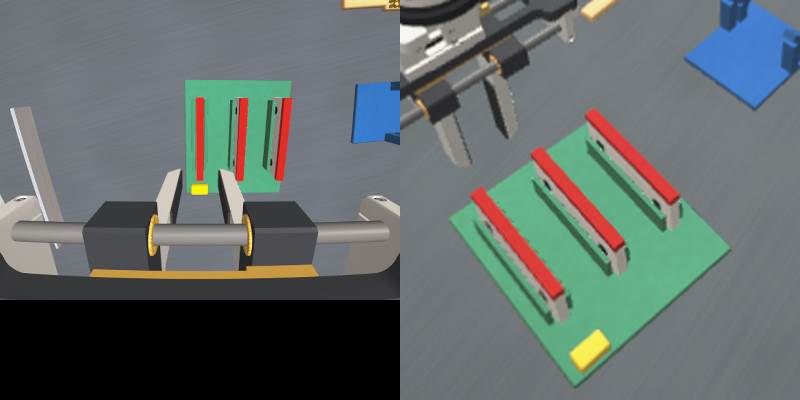

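The plate stands upright in the tagged slot (left pane (200,140), right pane (515,240)). It is at the neighbours' height and within about 1 mm of centre, with the gripper well clear.

```bash
python3 -c "
from bench import *
print(close_job())"
```

```text
the job is handed in; nothing more can be done
None
```

The plate was leaned on the blue rest and let go, retaken by its upper edge, and now stands red edge up on the floor of the yellow-tagged slot, within about 1 mm of centre; I handed the job in at about 24 s of the 62 s allowed, and no verdict came back.

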